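# Hang the check weight on the spring balance and mark its reading

## Robot

A 6-joint arm with a two-finger parallel gripper is mounted at the origin on a cart in front of the work surface, level with it; the furniture and walls round the work are solid. World frame = base frame: x ahead of the robot, y to its left, z up, the work surface at z = 0. Lengths are in m, angles in rad, forces in N, time in s.
With the tool pointing down it reaches from about 0.35 to 0.975 m from the base axis. Payload 4.9 kg.
Tool frame: the origin (TCP) lies at the very end of the fingers, on their centre line; the grasp point (between the pads) lies 19 mm behind it; z points along the fingers, y is the line along which they close (so a half turn about z gives the same grasp; the last joint's range is limited). The gripper opens to 85 mm and grips with 20 to 120 N. Pads are 22 mm wide; open, the fingers measure 114 mm over their backs; the gripper's body (76 mm by 85 mm) begins 54 mm behind the grasp point. The pads swing forward as they close: fully open they stand 13 mm farther back than shut.
Start: joints at [-1.257, 0.053, 1.613, -0, 1.476, -0.119], TCP at [0.262, -0.567, 0.231] pointing down, gripper open.
Joint ranges: [-3.01, 3.01], [-1.01, 2.22], [0.06, 2.58], [-1.02, 4.17], [0.09, 2.62], [-3.14, 3.14]. Speed limits (rad/s): [2.57, 2.57, 3.14, 3.14, 3.14, 3.14].

## Interface

Orientations are given as a unit quaternion [w, x, y, z].
In Python, from plant import manip gives the robot as it stands.
- The arm moves only by the shell command python3 -m pendant 'ROWS'. ROWS is JSON, a list of rows, each a list of 3 entries, a list of its own where there are three numbers: the opening, from 0 (shut) to 1 (fully open), then the shift along the tool's x, y, z in units of 12 cm (1.0 is 12 cm), then the turn about the tool's z in units of pi rad (1.0 is pi rad). In form: [[gripper, [dx, dy, dz], roll], ...]. A call has 1 to 10 rows; each row is the pose to reach, as a shift and turn from the pose commanded when the call began, along the tool's axes at that moment, turning the shorter way round; what a row does not reach only later rows make up. A row lasts 1/10 s, in which the tool goes at most 50 mm and 8.59 degrees, less where a joint would pass 70% of its speed; a pose out of reach is approached as far as the arm can. A call with a number of a shift or a turn outside -1 to 1 is refused whole. A call with a gripper value outside its range is refused whole. The fingers move at their own pace and stop on an object; the grip force is fixed at half the most. Time passes only in rows, so rows that repeat a pose let the fingers close. It gives the time, the measured TCP pose, the force, the opening and the grip force at its end, in the units of the state.
- manip.state(): the state, without advancing time (a new reading comes with each control period).
- manip.grab_frame(name): name is "side" or "top"; returns a dict with "img" (400x640x3 uint8, red, green, blue), "fx", "fy", "cx", "cy" (pixels), "eye" and "rotation" of the camera in the world. Camera axes: x right, y down, z forward; pixel columns grow to the right and rows downward; lengths in m; the calibration is good to about 2 mm. A picture is of the moment at which its call begins. There is no depth.
- manip.job_done(): hands the job in; it is judged then, once.
The state is a dict: "time": time; "joint_pos": joint angles; "joint_vel": joint speeds; "joint_efforts": joint torques, N m; "tool_pos": TCP position; "tool_rot": TCP orientation; "contact_force": force on the tool from outside, world axes, zero at the start; "ft_torque": the same for the moment, N m; "gripper_width": opening from 0.0 (shut) to 1.0 (fully open); "grasp_force": force on a finger pad.
Only numpy, scipy, OpenCV 4.12 (cv2) and the standard library are available. Lean on these libraries where they do the work, as an engineer would, in place of code of your own. Each camera call takes 0.05 s, during which the arm holds its last target. There are 200 camera calls.

## Task

Weigh the brass check weight: lift it out of its wooden block and hang it by its steel loop handle on the hook of the spring balance, letting go so that it hangs free. When it has settled, slide the red marker along the scale until its tip is level with the black pointer. Leave the other things on the bench where they are.

Things in the scene. Friction and masses are not known exactly. Their poses are not given: they have to be found in the camera images.
- balance: Spring balance on a grey stand, fixed. Origin on the bench under the hook's axis; -x is its front (to the robot), +y its left seen from the front. Base plate 140 x 132 x 18 mm; column 68 mm behind the axis; spring tube (42 mm dia) on the axis from z = 325 mm up. White scale plate, ticks every 5 mm, at x = +12 mm, y = -24 to -66 mm, z = 216 to 340 mm.
- hook_rod (a joint): Travel of the sprung hook rod with pointer, in m: 0 unloaded (top), grows as the hook is pulled straight down, stop at 0.080. Spring about 120 N/m: the weight's mass is not known beforehand and draws it down some 25 to 60 mm.
- hook_seat (a point): Where the handle's wire (centre line) rests in the hook; 242 mm above the bench unloaded, moves down with the hook. J-hook of 7 mm wire in the balance's y-z plane, open upward, inside width 29 mm; its lowest centre line is 7.5 mm below this point, its back at y = -18 mm joins the axis 68 mm above. Bring the loop over the tip from +y, loop plane along the balance's x, and lower it.
- pointer_tip (a point): End of the black pointer arm (3 mm high) fixed to the hook rod, right of the hook rod (-y) in front of the scale; moves down with the hook. 310 mm above the bench when unloaded.
- marker (a joint): Travel of the red marker down the scale in m: 0 at the top (level with the unloaded pointer), stop at 0.080; stiff enough (1.5 N) to stay where it is left. Starts near the top.
- marker_tip (a point): End of the red marker's flat nose (3 mm high), which points to the pointer's end with a 3 mm gap beside it. Level with the pointer means equal heights.
- marker_knob (a point): Place to grip on the marker's red knob: a cylinder 15 mm dia whose axis runs along the balance's x, standing out from the marker to the front; this point is on its axis, 12 mm from its free front end and 26 mm in front of its rear end; 21 mm right (-y) of marker_tip and 36 mm in front of it.
- check_weight: Brass check weight, 0.35 to 0.7 kg, 152 mm tall. Origin at the centre of its underside. Round body 54 mm dia to z = 55 mm, 18 mm neck to z = 73 mm, then a rigid pear-shaped loop handle of 7.6 mm wire in its own x-z plane, inside 32 mm wide, open from z = 85 to 144 mm. Best gripped by the body with the tool tilted, fingers on its +y and -y sides, handle free.
- weight_eye (a point): Centre line of the handle's wire at the top of the loop, 148 mm above the weight's underside.
- weight_block: Wooden block 114 x 98 x 22 mm, fixed on the bench, with three round wells 6 mm deep; origin at the centre of its underside. The check weight stands in the big well (60 mm dia, centre x = -18 mm in the block's frame, nearest the robot), the two small weights behind it at x = 36, y = +26 and -26 mm.
- weight_1: Bystander: small knobbed weight, 26 mm dia, 30 mm tall, in the block. Origin at its underside.
- weight_2: Bystander: small knobbed weight, 19 mm dia, 22 mm tall, in the block. Origin at its underside.
- pliers: Bystander: red-handled pliers lying on the bench, 42 x 140 x 11 mm.
- driver_red: Bystander: screwdriver with red handle lying on the bench, 24 x 187 x 24 mm.
- bin_nuts: Bystander: open blue bin with nuts, 95 x 68 x 38 mm.
- mouse: Bystander: black computer mouse, 112 x 58 x 37 mm.
- hook_tip (a point): Centre of the ball (8 mm dia) that ends the hook's tip, on the hook's +y side, 20 mm beside and 20 mm above hook_seat.
Things that resemble listed ones, but are neither listed nor needed, are in the scene too. What is shaped like the check_weight but green is not meant.

How it is judged:
By the outcome, as a careful person would: the job done as asked, in the order asked, and still so for the second after the job is handed in, with the robot touching nothing.
It also fails if it takes over 58 s, if anything falls off the work surface, if the arm or the gripper's body presses on something with over 40 N, if the wrist force passes 120 N, or if a joint passes its speed limit or range.

## Working session

There is one attempt and no reset: what is moved stays moved. The work goes in short steps, Python scripts to look and compute and a shell command to move; the robot and the scene stay as the last step left them, time stands still between calls to the robot, and variables do not carry over. Pictures are saved under pics/ and viewed, at most 10 in all, crops included, and the job is handed in when it is done.

```bash
mkdir -p pics; ls; python3 - <<'E'
from plant import manip
import cv2,numpy as np
np.set_printoptions(precision=4,suppress=True)
for n in("side","top"):
    f=manip.grab_frame(n);np.savez(f"pics/{n}0.npz",**f)
    cv2.imwrite(f"pics/{n}0.png",f["img"][:,:,::-1]);print(n,f["fx"],f["cx"],f["cy"],f["eye"],f["rotation"])
print(manip.state())
E
```

```text
pics
side 507.39933257452145 318.21237246180567 200.45907112209844 [-0.1836  1.4464  0.9517] [ 0.1162 -0.1969  0.8174 -0.5288]
top 438.2410801545664 322.7660009991312 201.3123120790049 [ 0.2605 -0.0552  1.551 ] [ 0.0699 -0.6716  0.7333 -0.0793]
{'time': 0.1, 'joint_pos': array([-1.257 ,  0.0533,  1.6142,  0.    ,  1.476 , -0.119 ]), 'joint_vel': array([ 0.0009, -0.0011, -0.0033, -0.0006, -0.0014,  0.0002]), 'joint_efforts': array([  0.0003, -39.4906, -37.1364,  -0.0001,   0.0039,  -0.    ]), 'tool_pos': array([ 0.262 , -0.5668,  0.2301]), 'tool_rot': array([-0.001 ,  0.9767,  0.2147, -0.0001]), 'contact_force': array([-0.4349, -0.3711,  0.2152]), 'ft_torque': array([-0.0279, -0.0039,  0.0144]), 'grasp_force': 0.0, 'gripper_width': 1.0018449826019036}
```

View pics/side0.png

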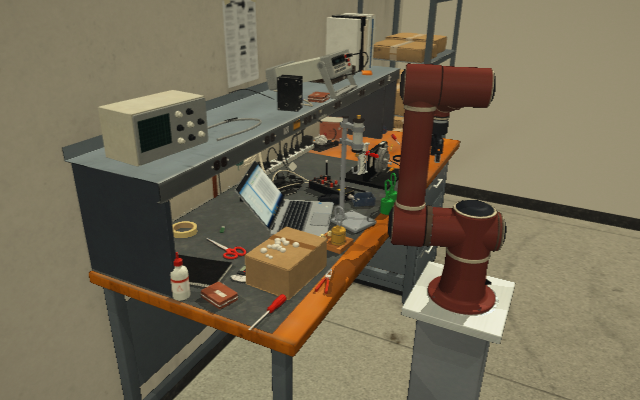

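View pics/top0.png

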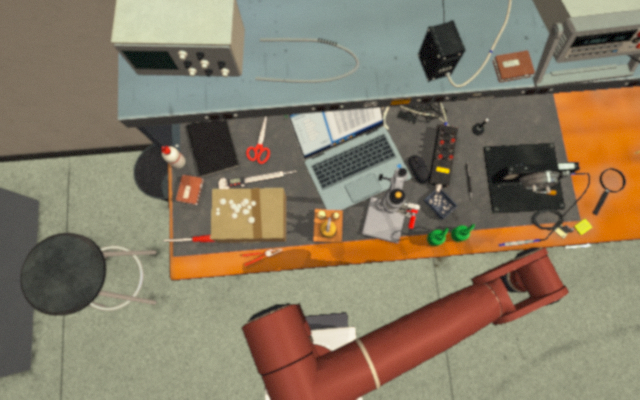

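The top view shows the wooden block with the brass weight at (327,229). The balance is at about (390,205), with its red marker at (412,215). The green look-alikes are at (437,237) and (462,232). In the side view the brass weight is at about (338,234) and the balance at about (348,170). I'll check the choice in a close crop.

```bash
python3 - <<'E'
import cv2
a=cv2.imread("pics/top0.png")[155:255,300:430];b=cv2.imread("pics/side0.png")[110:255,310:410]
a=cv2.resize(a,None,fx=4,fy=4,interpolation=2);b=cv2.resize(b,None,fx=4,fy=4,interpolation=2)
cv2.imwrite("pics/c1.png",a);cv2.imwrite("pics/c2.png",b)
E
```

```text
(no output)
```

View pics/c1.png

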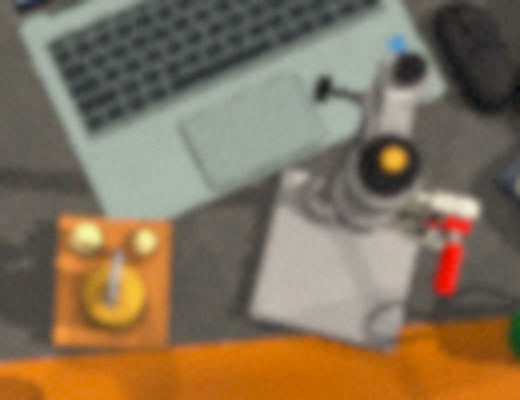

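View pics/c2.png

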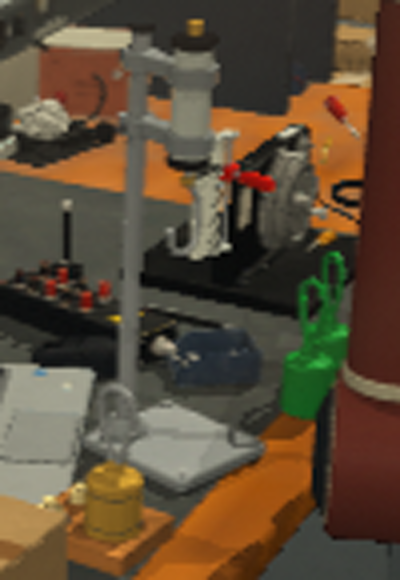

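The crops confirm the choice: the brass weight stands in the front well of the wooden block, and the green ones are not meant. In the top crop the block corners are (60,215), (172,220), (168,348) and (54,345). In the top and side crops the balance's yellow cap is at (394,158) and (195,28), its column top at (408,68) and (140,35), and its knob front at (442,290) and (270,183).

```bash
cat > h.py <<'E'
import numpy as np
from scipy.spatial.transform import Rotation as R
np.set_printoptions(precision=4,suppress=True)
def q(w): return R.from_quat([w[1],w[2],w[3],w[0]])
C={n:dict(np.load(f"pics/{n}0.npz")) for n in("side","top")}
OFF={"top":(300,155),"side":(310,110)}
def crop(n,p): return (p[0]/4+OFF[n][0]-.375,p[1]/4+OFF[n][1]-.375)
def ray(n,p):
    c=C[n];d=q(c["rotation"]).apply([(p[0]-c["cx"])/c["fx"],(p[1]-c["cy"])/c["fy"],1]);return c["eye"],d/np.linalg.norm(d)
def onz(n,p,z): e,d=ray(n,p);return e+d*(z-e[2])/d[2]
def tri(pt,ps):
    A=np.zeros((3,3));b=np.zeros(3)
    for n,p in(("top",pt),("side",ps)):
        e,d=ray(n,p);M=np.eye(3)-np.outer(d,d);A+=M;b+=M@e
    x=np.linalg.solve(A,b);return x,[1e3*np.linalg.norm(np.cross(x-ray(n,p)[0],ray(n,p)[1])) for n,p in(("top",pt),("side",ps))]
def proj(n,X):
    c=C[n];v=q(c["rotation"]).inv().apply(np.atleast_2d(X)-c["eye"]);return np.c_[v[:,0]/v[:,2]*c["fx"]+c["cx"],v[:,1]/v[:,2]*c["fy"]+c["cy"]]
E
python3 - <<'E'
from h import *
k=crop
B=np.array([onz("top",k("top",p),.022) for p in((60,215),(172,220),(168,348),(54,345))]);print("block",B,B.mean(0),np.linalg.norm(B-np.roll(B,1,0),axis=1))
P=np.array([onz("top",k("top",p),.018) for p in((285,170),(392,350),(250,315))]);print("plate",P,np.linalg.norm(P[1]-P[2]),np.degrees(np.arctan2(*(P[2]-P[1])[1::-1])))
for n,a,b in(("yellow",(394,158),(195,28)),("column",(408,68),(140,35)),("knobF",(444,290),(270,183)),("knobR",(455,245),(232,172)),("loop",(118,252),(118,387))):
    print(n,*tri(k("top",a),k("side",b)))
print("body top c", onz("top",k("top",(113,295)),.077),onz("side",k("side",(113,475)),.071))
for n in C: print(n, q(C[n]["rotation"]).as_matrix()[:,2])
print(q([-0.001,.9767,.2147,-.0001]).as_matrix())
E
```

```text
block [[ 0.5643 -0.059   0.022 ]
 [ 0.5511 -0.1578  0.022 ]
 [ 0.4378 -0.1431  0.022 ]
 [ 0.4492 -0.044   0.022 ]] [ 0.5006 -0.101   0.022 ] [0.1161 0.0996 0.1142 0.0998]
plate [[ 0.5884 -0.2635  0.018 ]
 [ 0.4193 -0.339   0.018 ]
 [ 0.461  -0.2182  0.018 ]] 0.12785225463979363 70.97586587387728
yellow [ 0.4953 -0.2742  0.4585] [np.float64(0.6321433252619656), np.float64(0.6321433252619709)]
column [ 0.5593 -0.2951  0.4382] [np.float64(0.6828388832995368), np.float64(0.6828388832994955)]
knobF [ 0.4299 -0.3293  0.3009] [np.float64(0.18151842637868182), np.float64(0.18151842637869994)]
knobR [ 0.4673 -0.3396  0.3018] [np.float64(5.950500219166332), np.float64(5.95050021916643)]
loop [ 0.4942 -0.1052  0.1622] [np.float64(8.279298851131173), np.float64(8.27929885113125)]
body top c [ 0.4804 -0.0978  0.077 ] [ 0.4868 -0.105   0.071 ]
side [ 0.3982 -0.8187 -0.4138]
top [ 0.209  -0.0223 -0.9777]
[[ 0.9078  0.4194 -0.0006]
 [ 0.4194 -0.9078  0.0019]
 [ 0.0002 -0.002  -1.    ]]
```

```bash
python3 -m pendant '[[1,[0,0,-0.4],0.04],[1,[0.2,0,-0.8],0.08],[1,[0.4,0,-1],0.12],[1,[0.6,0,-1],0.17],[1,[0.6,0,-1],0.21],[1,[0.6,0,-1],0.21]]'
```

```text
time: 0.7
tool_pos: [0.328, -0.5367, 0.351]
tool_rot: [-0.0, 0.994, -0.112, -0.0]
contact_force: [-0.8, 0.5, -0.4]
gripper_width: 0.998
grasp_force: 0.0
```

```bash
python3 -m pendant '[[1,[0,-0.3,-0.3],0],[1,[0,-0.6,-0.6],0],[1,[0,-0.9,-0.9],0],[1,[0,-1,-1],0]]'; python3 -m pendant '[[1,[0,-0.3,-0.3],0],[1,[0,-0.6,-0.6],0],[1,[0,-0.9,-0.9],0],[1,[0,-1,-1],0]]';python3 -m pendant '[[1,[0,-0.3,-0.3],0],[1,[0,-0.6,-0.6],0],[1,[0,-0.9,-0.9],0],[1,[0,-1,-1],0]]'; python3 -c "
from plant import manip;print(manip.state()['joint_pos'])"
```

```text
time: 1.1
tool_pos: [0.3549, -0.4186, 0.4762]
tool_rot: [0.002, 0.994, -0.111, 0.002]
contact_force: [-1.3, -0.9, 0.8]
gripper_width: 0.998
grasp_force: 0.0
time: 1.5
tool_pos: [0.3815, -0.3016, 0.5951]
tool_rot: [0.002, 0.994, -0.112, 0.002]
contact_force: [-0.6, -0.3, -0.1]
gripper_width: 0.999
grasp_force: 0.0
time: 1.9
tool_pos: [0.4086, -0.185, 0.7138]
tool_rot: [0.001, 0.994, -0.112, 0.002]
contact_force: [0.3, 0.2, 0.7]
gripper_width: 1.002
grasp_force: 0.0
[-5.91340628e-01 -1.80683414e-01  1.02059035e+00 -1.63962415e-04
  2.29818511e+00  1.20346924e+00]
```

```bash
python3 -m pendant '[[1,[0,-0.3,-0.3],0],[1,[0,-0.6,-0.6],0],[1,[0,-0.6,-0.9],0],[1,[0,-0.6,-1],0]]'; python3 -m pendant '[[1,[0,0,-0.4],0],[1,[0,0,-0.8],0],[1,[0,0,-1],0],[1,[0,0,-1],0]]';python3 -m pendant '[[1,[0,0,-0.4],0],[1,[0,0,-0.8],0],[1,[0,0,-1],0],[1,[0,0,-1],0]]'; python3 -c "
from plant import manip;print(manip.state()['joint_pos'])"
```

```text
time: 2.3
tool_pos: [0.4251, -0.1161, 0.833]
tool_rot: [0.001, 0.994, -0.112, 0.001]
contact_force: [-0.6, 0.1, 0.8]
gripper_width: 0.999
grasp_force: 0.0
time: 2.7
tool_pos: [0.4185, -0.1154, 0.8803]
tool_rot: [0.007, 0.993, -0.113, 0.022]
contact_force: [0.5, -0.4, -1.2]
gripper_width: 1.001
grasp_force: 0.0
time: 3.1
tool_pos: [0.4044, -0.1103, 0.8985]
tool_rot: [0.014, 0.992, -0.113, 0.045]
contact_force: [-0.0, -0.2, -0.6]
gripper_width: 1.0
grasp_force: 0.0
[-0.44559924  0.10713854  0.32190255  0.00392813  2.61879831  1.35564871]
```

```bash
python3 -m pendant '[[1,[0.4,0,0],0],[1,[0.8,0,0],0],[1,[1,0,0],0],[1,[1,0,0],0]]';python3 -m pendant '[[1,[0.4,0,0],0],[1,[0.8,0,0],0],[1,[1,0,0],0],[1,[1,0,0],0]]'; python3 -c "
from plant import manip;print(manip.state()['joint_pos'])"
```

```text
time: 3.5
tool_pos: [0.5087, -0.1349, 0.8721]
tool_rot: [0.013, 0.992, -0.113, 0.045]
contact_force: [0.8, -0.3, -1.2]
gripper_width: 1.001
grasp_force: 0.0
time: 3.9
tool_pos: [0.5323, -0.1372, 0.8524]
tool_rot: [0.006, 0.993, -0.113, 0.028]
contact_force: [0.1, 1.3, 0.2]
gripper_width: 1.002
grasp_force: 0.0
[-0.38907159  0.40857269  0.05665511  0.00572789  2.61919583  1.41335245]
```

```bash
python3 -m pendant '[[1,[0.4,0,-0.2],0],[1,[0.8,0,-0.4],0],[1,[1,0,-0.5],0],[1,[1,0,-0.5],0],[1,[1,0,-0.5],0],[1,[1,0,-0.5],0],[1,[1,0,-0.5],0]]'; python3 -c "
from plant import manip;print(manip.state()['joint_pos'])"
```

```text
time: 4.6
tool_pos: [0.5449, -0.1376, 0.8415]
tool_rot: [0.002, 0.993, -0.113, 0.019]
contact_force: [-0.4, -0.4, -0.1]
gripper_width: 1.001
grasp_force: 0.0
[-0.38284956  0.42923684  0.05541174  0.01216819  2.61904614  1.4251378 ]
```

```bash
python3 -m pendant '[[1,[-0.3,0,-0.3],0],[1,[-0.6,0,-0.6],0],[1,[-0.9,0,-0.9],0],[1,[-1,0,-1],0]]';python3 -m pendant '[[1,[-0.3,0,-0.3],0],[1,[-0.6,0,-0.6],0],[1,[-0.9,0,-0.9],0],[1,[-1,0,-1],0]]'; python3 -m pendant '[[1,[-0.3,0,-0.3],0],[1,[-0.6,0,-0.6],0],[1,[-0.9,0,-0.9],0],[1,[-1,0,-1],0]]'; python3 -c "
from plant import manip;print(manip.state()['joint_pos'])"
```

```text
time: 5.0
tool_pos: [0.4873, -0.125, 0.8915]
tool_rot: [0.017, 0.991, -0.113, 0.064]
contact_force: [-0.7, -0.2, -0.4]
gripper_width: 0.999
grasp_force: 0.0
time: 5.4
tool_pos: [0.429, -0.1103, 0.9336]
tool_rot: [0.032, 0.987, -0.113, 0.107]
contact_force: [-0.7, 0.3, -0.1]
gripper_width: 1.0
grasp_force: 0.0
time: 5.8
tool_pos: [0.3683, -0.0912, 0.9702]
tool_rot: [0.049, 0.981, -0.113, 0.148]
contact_force: [0.0, -0.0, -0.1]
gripper_width: 0.999
grasp_force: 0.0
[-0.44093894  0.15413789  0.05506122  0.00380087  2.61880674  1.36190595]
```

```bash
python3 -m pendant '[[1,[-0.3,0,-0.3],0],[1,[-0.6,0,-0.6],0],[1,[-0.9,0,-0.9],0],[1,[-1,0,-1],0]]' >/dev/null;python3 -m pendant '[[1,[-0.3,0,-0.3],0],[1,[-0.6,0,-0.6],0],[1,[-0.9,0,-0.9],0],[1,[-1,0,-1],0]]'>/dev/null; python3 -m pendant '[[1,[-0.3,0,-0.3],0],[1,[-0.6,0,-0.6],0],[1,[-0.9,0,-0.9],0],[1,[-1,0,-1],0]]'>/dev/null; python3 -m pendant '[[1,[-0.3,0,-0.3],0],[1,[-0.6,0,-0.6],0],[1,[-0.9,0,-0.9],0],[1,[-1,0,-1],0]]'; python3 -c "
from plant import manip;from h import *;s=manip.state();print(s['joint_pos']);print(q(s['tool_rot']).as_matrix())"
```

```text
time: 7.4
tool_pos: [0.0835, -0.0117, 1.0415]
tool_rot: [0.1, 0.952, -0.113, 0.266]
contact_force: [0.3, -0.3, 0.4]
gripper_width: 1.0
grasp_force: 0.0
[ 0.4222 -0.1473  0.0552 -1.0226  2.6187  1.1853]
[[ 0.8332 -0.268   0.4837]
 [-0.162  -0.9546 -0.25  ]
 [ 0.5287  0.1299 -0.8388]]
```

```bash
python3 -m pendant '[[1,[0.3,-0.06,0.18],0.02],[1,[0.6,-0.12,0.36],0.04],[1,[0.9,-0.17,0.54],0.06],[1,[0.9,-0.17,0.54],0.077],[1,[0.9,-0.17,0.54],0.077],[1,[0.9,-0.17,0.54],0.077]]'; python3 -c "
from plant import manip;from h import *;s=manip.state();print(s['joint_pos']);print(q(s['tool_rot']).as_matrix())"
```

```text
time: 8.0
tool_pos: [0.2213, -0.034, 1.0368]
tool_rot: [0.068, 0.932, -0.234, 0.268]
contact_force: [1.5, -1.9, -0.6]
gripper_width: 1.001
grasp_force: 0.0
[-0.4814 -0.0697  0.0657 -0.0124  2.586   1.57  ]
[[ 0.7466 -0.4733  0.4675]
 [-0.4009 -0.8809 -0.2515]
 [ 0.5309  0.0004 -0.8475]]
```

```bash
python3 -m pendant '[[1,[-0.3,0,-0.3],0],[1,[-0.6,0,-0.6],0],[1,[-0.9,0,-0.9],0],[1,[-1,0,-1],0]]' >/dev/null;python3 -m pendant '[[1,[-0.3,0,-0.3],0],[1,[-0.6,0,-0.6],0],[1,[-0.9,0,-0.9],0],[1,[-1,0,-1],0]]'>/dev/null; python3 -m pendant '[[1,[-0.3,0,-0.3],0],[1,[-0.6,0,-0.6],0],[1,[-0.9,0,-0.9],0],[1,[-1,0,-1],0]]'; python3 -c "
from plant import manip;from h import *;s=manip.state();print(s['joint_pos']);print(q(s['tool_rot']).as_matrix())"
```

```text
time: 9.2
tool_pos: [-0.0005, -0.0393, 1.0465]
tool_rot: [0.069, 0.919, -0.221, 0.319]
contact_force: [0.5, 0.5, 0.7]
gripper_width: 1.003
grasp_force: 0.0
[ 0.2574 -0.2616  0.0554 -0.9323  2.6188  1.3227]
[[ 0.699  -0.4506  0.5553]
 [-0.3622 -0.8926 -0.2685]
 [ 0.6166 -0.0134 -0.7871]]
```

```bash
python3 -m pendant '[[1,[0.2,-0.23,0.16],0],[1,[0.4,-0.46,0.31],0],[1,[0.6,-0.69,0.47],0],[1,[0.79,-0.92,0.62],0],[1,[0.79,-0.92,0.62],0]]'; python3 -m pendant '[[1,[0.32,0,0.26],0],[1,[0.65,0,0.53],0],[1,[0.9,0,0.8],0],[1,[0.9,0,0.9],0]]'>/dev/null;python3 -m pendant '[[1,[0.32,0,0.26],0],[1,[0.65,0,0.53],0],[1,[0.9,0,0.8],0],[1,[0.9,0,0.9],0]]'; python3 -m pendant '[[1,[0.32,0,0.26],0],[1,[0.65,0,0.53],0],[1,[0.9,0,0.8],0],[1,[0.9,0,0.9],0]]'; python3 -c "
from plant import manip;from h import *;s=manip.state();print(s['joint_pos']);print(q(s['tool_rot']).as_matrix())"
```

```text
time: 9.7
tool_pos: [0.1676, 0.0101, 1.0448]
tool_rot: [0.073, 0.922, -0.217, 0.313]
contact_force: [2.9, 0.3, -0.5]
gripper_width: 0.999
grasp_force: 0.0
time: 10.5
tool_pos: [0.381, -0.0981, 1.0152]
tool_rot: [0.07, 0.922, -0.219, 0.311]
contact_force: [2.1, -1.5, -0.4]
gripper_width: 1.002
grasp_force: 0.0
time: 10.9
tool_pos: [0.5124, -0.1636, 0.988]
tool_rot: [0.07, 0.922, -0.218, 0.313]
contact_force: [1.8, -0.4, -1.6]
gripper_width: 1.002
grasp_force: 0.0
[-0.4456  0.2274  0.0642 -0.0043  2.1975  1.587 ]
[[ 0.7088 -0.4462  0.5463]
 [-0.3592 -0.8949 -0.2648]
 [ 0.6071 -0.0086 -0.7946]]
```

```bash
python3 -m pendant '[[1,[0.4,0,0],0],[1,[0.8,0,0],0],[1,[1,0,0],0]]'|sed -n 2,3p; python3 -m pendant '[[1,[0.4,0,0],0],[1,[0.8,0,0],0],[1,[1,0,0],0]]'|sed -n 2,3p; python3 -m pendant '[[1,[0.4,0,0],0],[1,[0.8,0,0],0],[1,[1,0,0],0]]'|sed -n 2,3p;python3 -c "
from plant import manip;from h import *;s=manip.state();print(s['joint_pos']);print(q(s['tool_rot']).as_matrix())"
```

```text
tool_pos: [0.5457, -0.187, 0.9852]
tool_rot: [0.073, 0.914, -0.216, 0.334]
tool_pos: [0.5816, -0.2117, 0.9761]
tool_rot: [0.075, 0.909, -0.215, 0.35]
tool_pos: [0.6128, -0.2334, 0.9685]
tool_rot: [0.077, 0.903, -0.213, 0.365]
[-0.4926  0.3305  0.0561  0.0391  1.9904  1.5722]
[[ 0.6425 -0.4416  0.6262]
 [-0.3284 -0.8971 -0.2956]
 [ 0.6923 -0.0157 -0.7214]]
```

```bash
python3 -m pendant '[[1,[0.4,0,0],0],[1,[0.8,0,0],0],[1,[1,0,0],0]]'>/dev/null; python3 -m pendant '[[1,[0.4,0,0],0],[1,[0.8,0,0],0],[1,[1,0,0],0]]'>/dev/null; python3 -m pendant '[[1,[0.4,0,0],0],[1,[0.8,0,0],0],[1,[1,0,0],0]]'|sed -n 2,3p;python3 -m pendant '[[1,[0.4,0,0],0],[1,[0.8,0,0],0],[1,[1,0,0],0]]'>/dev/null; python3 -m pendant '[[1,[0.4,0,0],0],[1,[0.8,0,0],0],[1,[1,0,0],0]]'>/dev/null;python3 -m pendant '[[1,[0.4,0,0],0],[1,[0.8,0,0],0],[1,[1,0,0],0]]';python3 -c "
from plant import manip;from h import *;s=manip.state();print(s['joint_pos']);print(q(s['tool_rot']).as_matrix())"
```

```text
tool_pos: [0.6799, -0.2827, 0.9578]
tool_rot: [0.086, 0.883, -0.208, 0.413]
time: 13.6
tool_pos: [0.7149, -0.3133, 0.9668]
tool_rot: [0.095, 0.859, -0.202, 0.461]
contact_force: [1.0, 0.1, -0.1]
gripper_width: 0.998
grasp_force: 0.0
[-0.5403  0.4257  0.056   0.0897  1.6823  1.5489]
[[ 0.4938 -0.4335  0.7538]
 [-0.2591 -0.9009 -0.3483]
 [ 0.8301 -0.0233 -0.5571]]
```

```bash
cat >> h.py <<'E'
def to(*T):
    from plant import manip
    s=manip.state();M=q(s['tool_rot']).as_matrix();p=s['tool_pos'];print("p",p,"z",M[:,2],"yz",M[2,1])
    for t in T:
        d=M.T@(np.array(t)-p)/.12;n=int(np.ceil(abs(d).max()));print("calls",n,"unit",d/n,"mm",120*np.linalg.norm(d)/n);p=np.array(t)
E
python3 - <<'E'
from h import *
to((.38,-.05,.62),(.381,-.052,.124),(.4941,-.104,.0406))
E
```

```text
p [ 0.7149 -0.3133  0.9668] z [ 0.7538 -0.3483 -0.5571] yz -0.023336182734025296
calls 5 unit [-0.8691 -0.1398 -0.2516] mm 109.85945910947189
calls 4 unit [-0.8556  0.027   0.5787] mm 124.00126007424282
calls 2 unit [ 0.0004 -0.001   0.6243] mm 74.91857246370891
```

```bash
for i in 1 2; do :; done
python3 -m pendant '[[1,[-0.4,-0.07,-0.1],0],[1,[-0.8,-0.14,-0.2],0],[1,[-0.87,-0.14,-0.25],0]]'|sed -n 2,3p
python3 -m pendant '[[1,[-0.4,-0.07,-0.1],0],[1,[-0.8,-0.14,-0.2],0],[1,[-0.87,-0.14,-0.25],0]]'>/dev/null
python3 -m pendant '[[1,[-0.4,-0.07,-0.1],0],[1,[-0.8,-0.14,-0.2],0],[1,[-0.87,-0.14,-0.25],0]]'>/dev/null
python3 -m pendant '[[1,[-0.4,-0.07,-0.1],0],[1,[-0.8,-0.14,-0.2],0],[1,[-0.87,-0.14,-0.25],0]]'>/dev/null
python3 -m pendant '[[1,[-0.4,-0.07,-0.1],0],[1,[-0.8,-0.14,-0.2],0],[1,[-0.87,-0.14,-0.25],0]]'|sed -n 2,3p
python3 -m pendant '[[1,[-0.35,0.01,0.24],-0.009],[1,[-0.7,0.02,0.48],-0.009],[1,[-0.86,0.03,0.58],-0.009]]'|sed -n 2,4p
python3 - <<'E'
from h import *
to((.381,-.052,.124),(.4941,-.104,.0406))
E
```

```text
tool_pos: [0.6572, -0.2671, 0.9047]
tool_rot: [0.094, 0.859, -0.202, 0.461]
tool_pos: [0.3887, -0.0551, 0.6283]
tool_rot: [0.094, 0.859, -0.201, 0.461]
tool_pos: [0.4305, -0.0481, 0.5227]
tool_rot: [0.107, 0.865, -0.194, 0.45]
contact_force: [-0.1, -0.0, -0.8]
p [ 0.4305 -0.0481  0.5227] z [ 0.7371 -0.3592 -0.5724] yz 0.009519084189191035
calls 3 unit [-0.977   0.0586  0.5364] mm 133.93084654990585
calls 2 unit [ 0.012  -0.0115  0.6241] mm 74.91857246370887
```

```bash
python3 - <<'E'
from h import *
from plant import manip
print(manip.state()['joint_pos'])
to((.47,-.093,.30),(.4941,-.104,.0406))
E
```

```text
[-0.099  -1.0054  2.0627 -0.314   1.1716  1.8934]
p [ 0.4305 -0.0481  0.5227] z [ 0.7371 -0.3592 -0.5724] yz 0.009519084189191035
calls 2 unit [-0.6304  0.0887  0.7196] mm 115.29847930326741
calls 2 unit [-0.823  -0.0123  0.7091] mm 130.3746236811443
```

```bash

python3 -m pendant '[[1,[-0.2,0.04,0.35],0],[1,[-0.4,0.08,0.7],0],[1,[-0.55,0.09,0.78],0]]'|sed -n 2,4p
python3 -m pendant '[[1,[-0.2,0.04,0.35],0],[1,[-0.4,0.08,0.7],0],[1,[-0.55,0.09,0.78],0]]'|sed -n 2,4p
python3 - <<'E'
from h import *
from plant import manip
print(manip.state()['joint_pos'])
to((.4941,-.104,.0406))
E
```

```text
tool_pos: [0.4628, -0.0772, 0.4115]
tool_rot: [0.108, 0.866, -0.196, 0.446]
contact_force: [-0.2, 0.8, -0.7]
tool_pos: [0.4923, -0.1049, 0.3042]
tool_rot: [0.107, 0.866, -0.196, 0.447]
contact_force: [-0.3, 0.0, -2.1]
[-0.2744 -0.9169  2.3832 -0.2231  0.7415  1.8303]
p [ 0.4923 -0.1049  0.3042] z [ 0.7316 -0.3612 -0.5782] yz 0.011109887297600873
calls 2 unit [-0.8931 -0.0188  0.6392] mm 131.8166737360946
```

```bash

python3 -m pendant '[[1,[-0.3,-0.01,0.21],0],[1,[-0.6,-0.02,0.43],0],[1,[-0.89,-0.02,0.64],0],[1,[-0.89,-0.02,0.64],0]]'|sed -n 2,4p
python3 - <<'E'
from h import *
from plant import manip
import cv2
print(manip.state()['joint_pos'])
to((.4941,-.104,.0406))
a=manip.grab_frame("top")["img"][155:255,270:400,::-1];b=manip.grab_frame("side")["img"][110:260,290:400,::-1]
a=cv2.resize(a,None,fx=4,fy=4,interpolation=2);b=cv2.resize(b,(293,400),interpolation=2)
cv2.imwrite("pics/c3.png",np.hstack([a[:400,:500],b]))
E
```

```text
tool_pos: [0.4913, -0.1029, 0.1685]
tool_rot: [0.107, 0.868, -0.196, 0.443]
contact_force: [-0.8, -1.6, -1.6]
[-0.2692 -0.794   2.5479 -0.3419  0.473   1.9735]
p [ 0.4913 -0.1029  0.1685] z [ 0.7278 -0.3593 -0.5841] yz 0.012633657092206235
calls 1 unit [-0.8504 -0.015   0.6427] mm 127.92164137692124
```

View pics/c3.png

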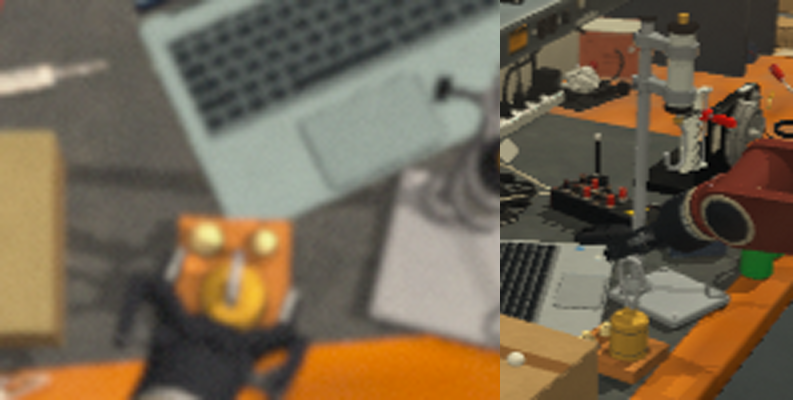

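```bash
python3 - <<'E'
from h import *
w=np.array([.4828,-.0988,.016])
for yaw in(-20,-10,0):
    c,s=np.cos(np.radians(yaw)),np.sin(np.radians(yaw))
    P=np.array([w+[0,0,.055],w+[0,0,.148],w+[.02*c,.02*s,.125],w+[-.02*c,-.02*s,.125],w+[0,0,.08]])
    print(yaw,(proj("top",P)-[270,155]+.375)*4, (proj("side",P)-[290,110])*2.667+[500,0])
M=q([0.107,0.868,-0.196,0.443]).as_matrix();p=np.array([.4913,-.1029,.1685])
print("TCP tips open",[(proj("top",p+M@[0,y,o])-[270,155]+.375)*4 for y in(-.045,.045) for o in(0,-.013)])
E
```

```text
-20 [[233.7623 293.2174]
 [235.5901 275.7035]
 [241.3741 256.823 ]
 [228.8227 303.797 ]
 [234.2314 288.7223]] [[628.4486 318.1553]
 [630.7945 258.0425]
 [619.8936 268.434 ]
 [640.6626 277.9123]
 [629.0698 302.2372]]
-10 [[233.7623 293.2174]
 [235.5901 275.7035]
 [237.1629 256.0925]
 [233.0577 304.5355]
 [234.2314 288.7223]] [[628.4486 318.1553]
 [630.7945 258.0425]
 [618.2879 269.2212]
 [642.26   277.1037]
 [629.0698 302.2372]]
0 [[233.7623 293.2174]
 [235.5901 275.7035]
 [232.89   256.0938]
 [237.3558 304.5338]
 [234.2314 288.7223]] [[628.4486 318.1553]
 [630.7945 258.0425]
 [617.0383 270.1291]
 [643.4852 276.1764]
 [629.0698 302.2372]]
TCP tips open [array([[187.2395, 244.3309]]), array([[182.301 , 254.7909]]), array([[292.694, 283.542]]), array([[288.4515, 294.3267]])]
```

The gripper is tilted 54° and its fingers straddle the weight: left fingertip at crop (175,255), right at (293,295). The handle runs along (232,300) to (238,253), which matches the model at yaw -10°. The balance and the small weights are untouched, so I'll descend.

```bash

python3 -m pendant '[[1,[-0.2,-0.01,0.19],0],[1,[-0.4,-0.01,0.35],0],[1,[-0.55,-0.01,0.46],0],[1,[-0.55,-0.01,0.46],0]]'|sed -n 2,4p
python3 - <<'E'
from h import *
from plant import manip
print(manip.state()['joint_pos'])
to((.4959,-.1053,.0405))
E
```

```text
tool_pos: [0.5011, -0.1061, 0.0904]
tool_rot: [0.107, 0.866, -0.195, 0.449]
contact_force: [-0.5, 0.7, -0.8]
[-0.2714 -0.545   2.5662 -0.7336  0.2267  2.3846]
p [ 0.5011 -0.1061  0.0904] z [ 0.7348 -0.3607 -0.5745] yz 0.011417767653296662
calls 1 unit [-0.3647  0.0083  0.2045] mm 50.178804710964336
```

```bash

python3 -m pendant '[[1,[-0.12,0,0.07],0],[1,[-0.24,0.01,0.14],0],[1,[-0.36,0.01,0.2],0],[1,[-0.36,0.01,0.2],0]]'|sed -n 2,4p
python3 - <<'E'
from h import *
from plant import manip
print(manip.state()['joint_pos'])
to((.4959,-.1053,.0405))
E
```

```text
tool_pos: [0.495, -0.1104, 0.0545]
tool_rot: [0.102, 0.869, -0.193, 0.444]
contact_force: [-0.4, -0.6, 0.1]
[-0.3014 -0.4514  2.5794 -1.0206  0.1374  2.6642]
p [ 0.495  -0.1104  0.0545] z [ 0.732  -0.3498 -0.5846] yz 0.006302516399618513
calls 1 unit [-0.101  -0.0421  0.0593] mm 14.929783251299819
```

```bash

python3 -m pendant '[[1,[-0.1,-0.04,0.08],0],[1,[-0.2,-0.06,0.14],0],[1,[-0.2,-0.06,0.14],0],[1,[-0.2,-0.06,0.14],0]]'|sed -n 2,4p
python3 - <<'E'
from h import *
from plant import manip
print(manip.state()['joint_pos'])
to((.4959,-.1053,.0405))
E
```

```text
tool_pos: [0.4904, -0.1084, 0.0376]
tool_rot: [0.094, 0.875, -0.192, 0.435]
contact_force: [-0.0, -0.5, 0.5]
[-0.3141 -0.4163  2.5829 -1.0232  0.1081  2.6636]
p [ 0.4904 -0.1084  0.0376] z [ 0.7242 -0.3321 -0.6044] yz -0.001524251446900493
calls 1 unit [ 0.0382 -0.0426  0.0102] mm 6.9787709610953605
```

```bash

python3 -m pendant '[[1,[0.04,-0.045,0.03],0],[1,[0.04,-0.045,0.03],0],[0.5,[0.04,-0.045,0.03],0],[0.5,[0.04,-0.045,0.03],0],[0,[0.04,-0.045,0.03],0],[0,[0.04,-0.045,0.03],0],[0,[0.04,-0.045,0.03],0],[0,[0.04,-0.045,0.03],0],[0,[0.04,-0.045,0.03],0],[0,[0.04,-0.045,0.03],0]]'
python3 - <<'E'
from h import *
from plant import manip
import cv2
print(manip.state()['joint_pos'])
to((.4959,-.1053,.0405))
a=manip.grab_frame("top")["img"][155:255,270:400,::-1];b=manip.grab_frame("side")["img"][180:255,300:385,::-1]
a=cv2.resize(a,None,fx=4,fy=4,interpolation=2);b=cv2.resize(b,(453,400),interpolation=2)
cv2.imwrite("pics/c4.png",np.hstack([a[:400,100:440],b]))
E
```

```text
time: 18.7
tool_pos: [0.4974, -0.1062, 0.0413]
tool_rot: [0.093, 0.875, -0.192, 0.434]
contact_force: [0.2, 3.6, 3.8]
gripper_width: 0.609
grasp_force: 63.4
[-0.3016 -0.4018  2.5652 -1.0236  0.1169  2.6714]
p [ 0.4974 -0.1062  0.0413] z [ 0.7247 -0.3298 -0.605 ] yz -0.0031175043451059092
calls 1 unit [-0.0143 -0.0015 -0.0075] mm 1.9425337271589245
```

View pics/c4.png

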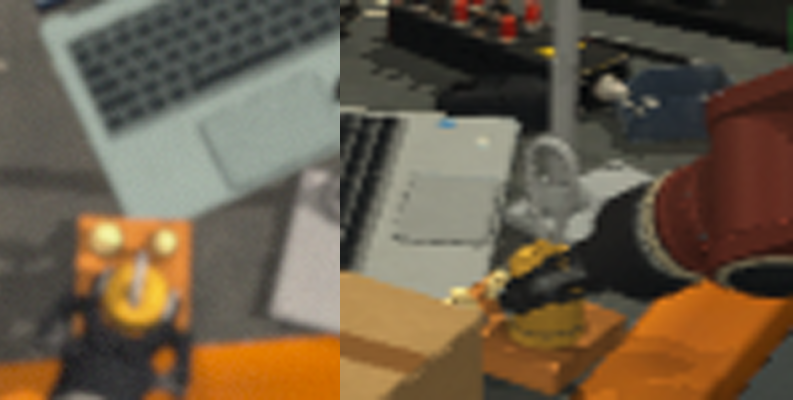

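The body is held at 52 mm width with 63 N, and the handle stands free between the fingers. The small weights are in place. I'll lift.

```bash
python3 - <<'E'
from h import *
to((.4974,-.1062,.101),(.4974,-.1062,.18))
c=[]
b=np.array([.4953,-.2742,0]);y=np.radians(-18.5);X=np.array([np.cos(y),np.sin(y),0]);Y=np.array([-np.sin(y),np.cos(y),0])
for n,P in(("seat",b+[0,0,.242]),("tip",b+.02*Y+[0,0,.262]),("hookbot",b+[0,0,.2345]),("knobfront",b-.0445*X-.0729*Y+[0,0,.301]),("scaleBR",b+.012*X-.066*Y+[0,0,.216]),("scaleBL",b+.012*X-.024*Y+[0,0,.216])):
    print(n,(proj("side",P)-[310,110]+.375)*4,(proj("top",P)-[300,155]+.375)*4)
E
```

```text
p [ 0.4974 -0.1062  0.0413] z [ 0.7247 -0.3297 -0.605 ] yz -0.0030980394128742594
calls 1 unit [ 0.3959 -0.0014 -0.301 ] mm 59.68014578162663
calls 1 unit [ 0.5242 -0.002  -0.3983] mm 79.0
seat [[182.9833 245.8769]] [[345.3807 223.1346]]
tip [[170.3    231.5137]] [[323.1419 211.967 ]]
hookbot [[182.6085 253.0739]] [[343.9601 224.9959]]
knobfront [[270.1078 182.9537]] [[443.7334 289.7088]]
scaleBR [[216.0427 250.8662]] [[427.0364 234.2224]]
scaleBL [[188.5254 261.2852]] [[373.9393 221.8127]]
```

```bash

python3 -m pendant '[[0,[0.07,0,-0.05],0],[0,[0.2,0,-0.15],0],[0,[0.4,0,-0.3],0],[0,[0.6,0,-0.46],0],[0,[0.8,0,-0.6],0],[0,[0.92,0,-0.7],0],[0,[0.92,0,-0.7],0],[0,[0.92,0,-0.7],0]]'
python3 - <<'E'
from h import *
from plant import manip
import sys
s=manip.state();print(s['joint_pos'])
M0=q([0.093,0.875,-0.192,0.434]).as_matrix();o=M0.T@np.array([-.0144,.0072,.1227]);print("o",o)
M=q(s['tool_rot']).as_matrix();e=s['tool_pos']+M@o;print("eye",e,"wz",M@M0.T[:,2])
d=np.array([.5207,-.1984,.29])-e;to(s['tool_pos']+d)
E
```

```text
time: 19.6
tool_pos: [0.4954, -0.1066, 0.1763]
tool_rot: [0.094, 0.876, -0.192, 0.431]
contact_force: [-0.6, 0.0, -3.8]
gripper_width: 0.606
grasp_force: 64.6
[-0.3035 -0.7858  2.5181 -0.2065  0.5079  1.8316]
o [ 0.0879 -0.001  -0.0871]
eye [ 0.4817 -0.0994  0.299 ] wz [ 0.0061 -0.0006  1.    ]
p [ 0.4954 -0.1066  0.1763] z [ 0.7201 -0.33   -0.6104] yz -0.0019024127545137215
calls 1 unit [0.3317 0.6135 0.5521] mm 106.7413582726461
```

```bash

python3 -m pendant '[[0,[0.06,0.12,0.1],0],[0,[0.13,0.24,0.21],0],[0,[0.2,0.36,0.32],0],[0,[0.26,0.48,0.43],0],[0,[0.33,0.61,0.53],0],[0,[0.33,0.61,0.53],0],[0,[0.33,0.61,0.53],0]]'
cat >> h.py <<'E'
O=np.array([.0879,-.001,-.0871]);yb=np.radians(-18.5);BX=np.array([np.cos(yb),np.sin(yb),0]);BY=np.array([-np.sin(yb),np.cos(yb),0]);B=np.array([.4953,-.2742,0])
def eye(*T):
    from plant import manip
    s=manip.state();e=s['tool_pos']+q(s['tool_rot']).apply(O);print("eye bal mm",1e3*np.array([(e-B)@BX,(e-B)@BY,e[2]]));print(s['joint_pos'],s['contact_force'])
    to(*[s['tool_pos']-e+B+BX*t[0]+BY*t[1]+[0,0,t[2]] for t in T])
def snap(name,n,box,f):
    from plant import manip;import cv2
    x,y,w,h=box;i=manip.grab_frame(n)["img"][y:y+h,x:x+w,::-1];cv2.imwrite("pics/"+name,cv2.resize(i,None,fx=f,fy=f,interpolation=2))
E
python3 - <<'E'
from h import *
eye((0,0,.285),(0,0,.235))
E
```

```text
time: 20.3
tool_pos: [0.5325, -0.2038, 0.168]
tool_rot: [0.093, 0.877, -0.193, 0.431]
contact_force: [0.3, 0.9, -4.1]
gripper_width: 0.608
grasp_force: 64.9
eye bal mm [ -2.0159  80.7626 290.8283]
[-0.5396 -0.5273  2.3906  0.2396  0.3786  1.2836] [ 0.3245  0.9484 -4.1279]
p [ 0.5325 -0.2038  0.168 ] z [ 0.7196 -0.3287 -0.6117] yz -0.0032875804312773593
calls 1 unit [0.018  0.6674 0.099 ] mm 80.99773808013023
calls 1 unit [-0.3296  0.0014  0.2549] mm 49.99999999999999
```

```bash

python3 -m pendant '[[0,[0,0.15,0.02],0],[0,[0.01,0.3,0.04],0],[0,[0.01,0.45,0.06],0],[0,[0.02,0.58,0.08],0],[0,[0.02,0.67,0.09],0],[0,[0.02,0.67,0.09],0],[0,[0.02,0.67,0.09],0]]' | sed -n 2,5p
python3 - <<'E'
from h import *
import cv2
eye((0,0,.235))
snap("s5.png","side",(325,125,60,75),6);snap("t5.png","top",(360,180,70,75),6)
cv2.imwrite("pics/c5.png",np.hstack([cv2.imread("pics/s5.png"),cv2.imread("pics/t5.png")]))
P=[B+[0,0,.242],B+.02*BY+[0,0,.262]]
print((proj("side",P)-[325,125]+.4)*6)
E
```

```text
tool_pos: [0.5093, -0.2804, 0.166]
tool_rot: [0.093, 0.876, -0.192, 0.433]
contact_force: [-0.4, -0.2, -3.3]
gripper_width: 0.609
eye bal mm [ -0.3491   0.8057 288.753 ]
[-0.7576 -0.4814  2.3674  0.6419  0.4451  0.7756] [-0.4305 -0.1997 -3.2836]
p [ 0.5093 -0.2804  0.166 ] z [ 0.7229 -0.3289 -0.6077] yz -0.0031644103251898537
calls 1 unit [-0.3535  0.0078  0.2751] mm 53.76016346572799
[[184.6249 278.9653]
 [165.6    257.4205]]
```

View pics/c5.png

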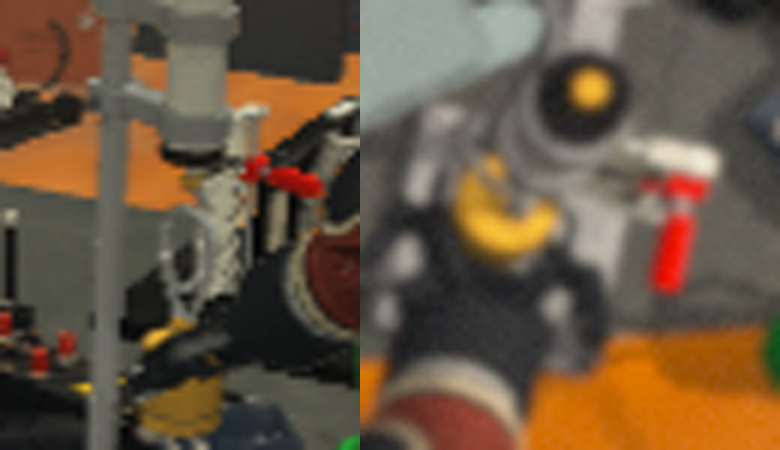

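The side crop shows the loop over the hook, with its top at about (190,212) above the hook tip at (165,257) and the hook bend at (185,279). The top crop shows the weight centred under the tube, clear of the marker. I'll lower it.

```bash

python3 -m pendant '[[0,[-0.07,0,0.05],0],[0,[-0.14,0,0.11],0],[0,[-0.2,0,0.16],0],[0,[-0.27,0,0.21],0],[0,[-0.33,0,0.26],0],[0,[-0.39,0,0.31],0],[0,[-0.39,0,0.31],0]]' | sed -n 2,5p
python3 - <<'E'
from h import *
eye((0,0,.205))
E
```

```text
tool_pos: [0.5108, -0.2806, 0.1062]
tool_rot: [0.093, 0.876, -0.191, 0.433]
contact_force: [-0.4, 0.8, -1.6]
gripper_width: 0.609
eye bal mm [  1.095    1.0867 228.9373]
[-0.7556 -0.3479  2.3912  0.9116  0.3309  0.4858] [-0.3853  0.8222 -1.638 ]
p [ 0.5108 -0.2806  0.1062] z [ 0.7231 -0.3284 -0.6077] yz -0.0033386511827755982
calls 1 unit [-0.1633  0.0106  0.1148] mm 23.98693063964518
```

```bash

python3 -m pendant '[[0,[-0.05,0,0.03],0],[0,[-0.1,0,0.07],0],[0,[-0.13,0,0.09],0],[0,[-0.13,0,0.09],0],[0,[-0.13,0,0.09],0]]' | sed -n 2,5p
python3 - <<'E'
from h import *
eye((0,0,.205))
snap("s6.png","side",(325,125,60,75),6)
E
```

```text
tool_pos: [0.5111, -0.2817, 0.0904]
tool_rot: [0.094, 0.875, -0.191, 0.435]
contact_force: [0.8, 1.7, 0.2]
gripper_width: 0.607
eye bal mm [  1.243    0.4192 213.0728]
[-0.7569 -0.3049  2.3944  1.0408  0.3031  0.3492] [0.8171 1.6843 0.1843]
p [ 0.5111 -0.2817  0.0904] z [ 0.725  -0.3306 -0.6042] yz -0.001715316566977293
calls 1 unit [-0.0596  0.0047  0.0327] mm 8.178715107695579
```

View pics/s6.png

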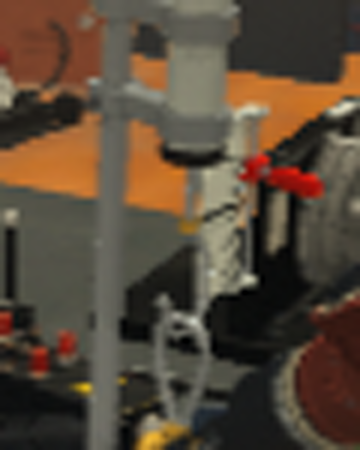

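The loop hangs on the hook: the hook ball is at (163,300), the loop top at (190,320), and the force is near zero. I'll release.

```bash

python3 -m pendant '[[0.7,[0,0,0],0],[0.8,[0,0,0],0],[1,[0,0,0],0],[1,[0,0,0],0],[1,[0,0,-0.1],0],[1,[0,0,-0.3],0],[1,[0,0,-0.6],0],[1,[0,0,-0.9],0],[1,[0,0,-1],0],[1,[0,0,-1],0]]'
python3 - <<'E'
from h import *
from plant import manip
print(manip.state()['joint_pos'])
E
```

```text
time: 23.35
tool_pos: [0.4288, -0.2466, 0.1679]
tool_rot: [0.096, 0.875, -0.191, 0.435]
contact_force: [0.3, 0.4, 0.6]
gripper_width: 0.998
grasp_force: 0.0
[-0.8708 -0.8846  2.5817  0.5898  0.6565  0.8063]
```

```bash
cat > m.py <<'E'
from h import *
import cv2
from scipy.ndimage import map_coordinates
def avg(k=8):
    from plant import manip
    return np.mean([manip.grab_frame("side")["img"].astype(float) for _ in range(k)],0)
Z=np.arange(.245,.318,.001)
def prof(img,ya,yc,x=.0035,ch=None):
    ch=img.mean(2) if ch is None else ch;out=[]
    for z in Z:
        P=B+BX*x+np.outer(np.linspace(ya,yc,25),BY)+[0,0,z];p=proj("side",P);out.append(map_coordinates(ch,[p[:,1],p[:,0]],order=1).mean())
    return np.array(out)
E
python3 - <<'E'
from m import *
a=avg();np.save("pics/a1.npy",a);b=C["side"]["img"].astype(float)
pa=prof(a,-.03,-.046);pb=prof(b,-.03,-.046)
red=lambda i:i[:,:,0]-i[:,:,1:].mean(2)
ra=prof(a,-.053,-.062,ch=red(a));rb=prof(b,-.053,-.062,ch=red(b))
for z,*v in zip(Z,pa,pb,ra,rb): print(int(z*1000+.5),*[int(t) for t in v],end=" | ")
E
```

```text
245 139 143 5 5 | 246 141 144 6 6 | 247 141 144 7 6 | 248 140 143 7 7 | 249 137 140 8 7 | 250 134 137 8 8 | 251 132 133 9 9 | 252 131 130 9 9 | 253 132 129 9 9 | 254 134 129 8 8 | 255 135 130 8 8 | 256 136 132 7 7 | 257 138 134 7 7 | 258 139 135 6 6 | 259 139 136 5 5 | 260 140 137 6 6 | 261 141 139 12 12 | 262 143 140 21 21 | 263 143 141 30 30 | 264 144 142 37 38 | 265 143 143 39 40 | 266 142 144 37 38 | 267 140 144 35 35 | 268 138 144 32 32 | 269 134 142 31 31 | 270 130 139 30 31 | 271 126 136 30 30 | 272 123 134 30 30 | 273 122 134 29 29 | 274 119 136 28 28 | 275 115 139 27 27 | 276 107 141 26 26 | 277 95 142 26 26 | 278 80 143 26 26 | 279 67 143 27 27 | 280 58 143 27 28 | 281 57 143 28 28 | 282 66 144 29 29 | 283 82 144 30 30 | 284 101 145 31 32 | 285 117 146 32 32 | 286 130 146 29 29 | 287 136 145 24 24 | 288 139 144 18 19 | 289 140 144 14 14 | 290 140 143 13 13 | 291 140 142 16 16 | 292 140 141 19 20 | 293 140 140 23 24 | 294 141 140 34 35 | 295 142 140 53 54 | 296 144 141 72 73 | 297 145 142 91 92 | 298 144 142 99 100 | 299 144 140 90 92 | 300 143 138 77 78 | 301 143 135 65 65 | 302 142 134 55 56 | 303 141 131 54 54 | 304 141 124 55 55 | 305 140 114 57 57 | 306 140 99 56 55 | 307 140 83 52 52 | 308 139 70 48 48 | 309 135 61 44 44 | 310 128 58 40 40 | 311 117 57 38 38 | 312 103 57 37 37 | 313 88 56 35 35 | 314 78 58 34 34 | 315 74 64 34 34 | 316 76 72 34 35 | 317 83 81 35 35 | 318 87 87 35 35 |
```

```bash
python3 - <<'E'
from h import *
to((.4188,-.2466,.33),(.410,-.319,.326),(.4537,-.3386,.2897))
E
```

```text
p [ 0.4284 -0.2449  0.1618] z [ 0.7207 -0.3268 -0.6114] yz -0.004473965899597171
calls 2 unit [ 0.5343  0.0197 -0.4549] mm 84.23967444998331
calls 1 unit [0.0884 0.5793 0.1647] mm 73.04245340895939
calls 1 unit [ 0.0047 -0.0017  0.5008] mm 60.09608972304276
```

```bash

python3 -m pendant '[[0.5,[0.27,0.01,-0.24],0],[0.5,[0.54,0.02,-0.47],0],[0.5,[0.8,0.03,-0.7],0],[0.5,[1,0.04,-0.85],0],[0.5,[1,0.04,-0.85],0]]' | sed -n 2,4p
python3 -m pendant '[[0.5,[0.05,0.3,0.05],0],[0.5,[0.09,0.58,0.1],0],[0.5,[0.09,0.58,0.1],0],[0.5,[0.09,0.58,0.1],0]]'
python3 - <<'E'
from h import *
from plant import manip
print(manip.state()['joint_pos'])
to((.410,-.319,.326),(.4537,-.3386,.2897))
E
```

```text
tool_pos: [0.42, -0.248, 0.328]
tool_rot: [0.095, 0.874, -0.191, 0.436]
contact_force: [0.2, -0.0, 1.4]
time: 24.65
tool_pos: [0.4045, -0.3171, 0.3195]
tool_rot: [0.092, 0.877, -0.193, 0.431]
contact_force: [0.6, 0.1, 0.3]
gripper_width: 0.499
grasp_force: 0.0
[-1.0848 -0.8569  2.3154  0.62    0.9848  0.76  ]
p [ 0.4045 -0.3171  0.3195] z [ 0.7202 -0.327  -0.6118] yz -0.00586642052545025
calls 1 unit [ 0.0727 -0.0055  0.005 ] mm 8.767745221407177
calls 1 unit [ 0.0049 -0.0019  0.5008] mm 60.09608972304273
```

```bash

python3 -m pendant '[[0.5,[0.08,-0.01,0.1],0],[0.5,[0.08,-0.01,0.3],0],[0.5,[0.08,-0.01,0.45],0],[0.5,[0.08,-0.01,0.5],0],[0.5,[0.08,-0.01,0.5],0]]'
python3 - <<'E'
from h import *
import cv2
to((.4537,-.3386,.2897))
snap("s7.png","side",(325,125,60,75),6);snap("t7.png","top",(370,180,70,75),6)
cv2.imwrite("pics/c7.png",np.hstack([cv2.imread("pics/s7.png"),cv2.imread("pics/t7.png")]))
E
```

```text
time: 25.15
tool_pos: [0.4544, -0.3365, 0.2914]
tool_rot: [0.092, 0.877, -0.191, 0.432]
contact_force: [-0.4, 0.9, 0.4]
gripper_width: 0.499
grasp_force: 0.0
p [ 0.4544 -0.3365  0.2914] z [ 0.7217 -0.3256 -0.6108] yz -0.004493761104488347
calls 1 unit [-0.01    0.0182  0.0098] mm 2.7597892940301665
```

View pics/c7.png

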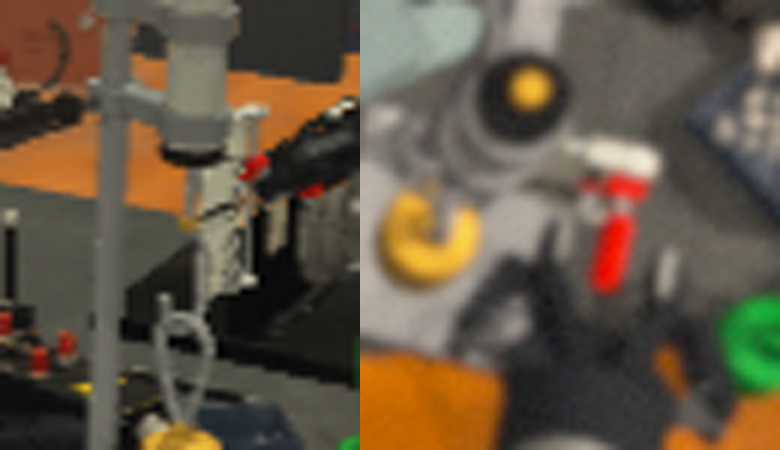

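The crop shows the weight hanging free on the hook. The knob, at (612,250), is centred between the fingers at (550,240) and (668,260). I'll close and slide it down.

```bash

python3 -m pendant '[[0.3,[0,0,0],0],[0,[0,0,0],0],[0,[0,0,0],0],[0,[0,0,0],0],[0,[0,0,0],0],[0,[0,0,0],0]]'
python3 -m pendant '[[0,[-0.02,0,0.015],0],[0,[-0.04,0,0.03],0],[0,[-0.06,0,0.05],0],[0,[-0.08,0,0.06],0],[0,[-0.1,0,0.077],0],[0,[-0.11,0,0.085],0],[0,[-0.11,0,0.085],0],[0,[-0.11,0,0.085],0]]'
python3 - <<'E'
from m import *
a=avg();pa=prof(a,-.03,-.046);r=a[:,:,0]-a[:,:,1:].mean(2);ra=prof(a,-.053,-.062,ch=r)
for z,*v in zip(Z,pa,ra): print(int(z*1000+.5),*[int(t) for t in v],end=" | ")
to((0,0,0))
E
```

```text
time: 25.85
tool_pos: [0.4539, -0.3366, 0.2932]
tool_rot: [0.092, 0.877, -0.19, 0.432]
contact_force: [-2.0, 4.3, 1.3]
gripper_width: 0.158
grasp_force: 58.3
time: 26.65
tool_pos: [0.4539, -0.3366, 0.2756]
tool_rot: [0.092, 0.877, -0.191, 0.432]
contact_force: [-0.9, 5.0, -0.9]
gripper_width: 0.157
grasp_force: 58.7
245 143 6 | 246 145 6 | 247 146 7 | 248 145 7 | 249 144 8 | 250 141 8 | 251 138 8 | 252 137 9 | 253 136 9 | 254 137 8 | 255 138 8 | 256 140 7 | 257 141 6 | 258 142 6 | 259 143 5 | 260 144 6 | 261 145 12 | 262 146 21 | 263 147 30 | 264 148 38 | 265 147 40 | 266 146 37 | 267 144 34 | 268 142 32 | 269 138 30 | 270 134 30 | 271 130 30 | 272 127 30 | 273 125 35 | 274 123 45 | 275 118 57 | 276 110 69 | 277 97 78 | 278 83 85 | 279 69 89 | 280 61 93 | 281 60 93 | 282 69 86 | 283 85 77 | 284 104 67 | 285 121 59 | 286 133 54 | 287 140 50 | 288 143 47 | 289 144 42 | 290 144 38 | 291 144 37 | 292 144 37 | 293 144 36 | 294 145 36 | 295 146 34 | 296 147 32 | 297 148 29 | 298 148 28 | 299 148 28 | 300 147 28 | 301 147 29 | 302 146 26 | 303 145 22 | 304 144 16 | 305 144 11 | 306 143 9 | 307 143 11 | 308 142 14 | 309 138 17 | 310 132 20 | 311 120 23 | 312 106 27 | 313 90 30 | 314 80 33 | 315 76 34 | 316 78 34 | 317 85 35 | 318 90 35 | p [ 0.4539 -0.3366  0.2756] z [ 0.722  -0.3252 -0.6108] yz -0.00404834380919572
calls 5 unit [-0.9267 -0.1961 -0.4481] mm 125.74659716714136
```

```bash

python3 -m pendant '[[0.3,[0,0,0],0],[0.5,[0,0,0],0],[0.5,[0,0,0],0],[0.5,[0,0,0],0],[0.5,[0,0,-0.2],0],[0.5,[0,0,-0.5],0],[0.5,[0,0,-0.7],0],[0.5,[0,0,-0.7],0],[0.5,[0,0,-0.7],0]]'
python3 - <<'E'
from m import *
a=avg(10);b=np.load("pics/a1.npy")
ims=[cv2.resize(i[135:185,350:382].astype(np.uint8)[:,:,::-1],None,fx=12,fy=12,interpolation=2) for i in(b,a)]
cv2.imwrite("pics/c8.png",np.hstack(ims))
f=lambda X:(proj("side",X)-[350,135]+.46)*12
T=lambda x,y,z:B+BX*x+BY*y+[0,0,z]
print("pointer tip .2806",f(T(.0035,-.049,.2806)),"nose tip",f(T(.0035,-.052,.2805)),"y-.030",f(T(.0035,-.03,.2806)),"y-.065",f(T(.0035,-.065,.2806)),"10mm",f(T(.0035,-.049,.2906)))
E
```

```text
time: 27.95
tool_pos: [0.3932, -0.3108, 0.3279]
tool_rot: [0.094, 0.876, -0.192, 0.433]
contact_force: [0.6, 0.4, -0.1]
gripper_width: 0.5
grasp_force: 0.0
pointer tip .2806 [[166.2992 288.9877]] nose tip [[172.2229 287.1891]] y-.030 [[128.4033 302.3019]] y-.065 [[197.8488 277.9032]] 10mm [[167.9905 260.0452]]
```

View pics/c8.png

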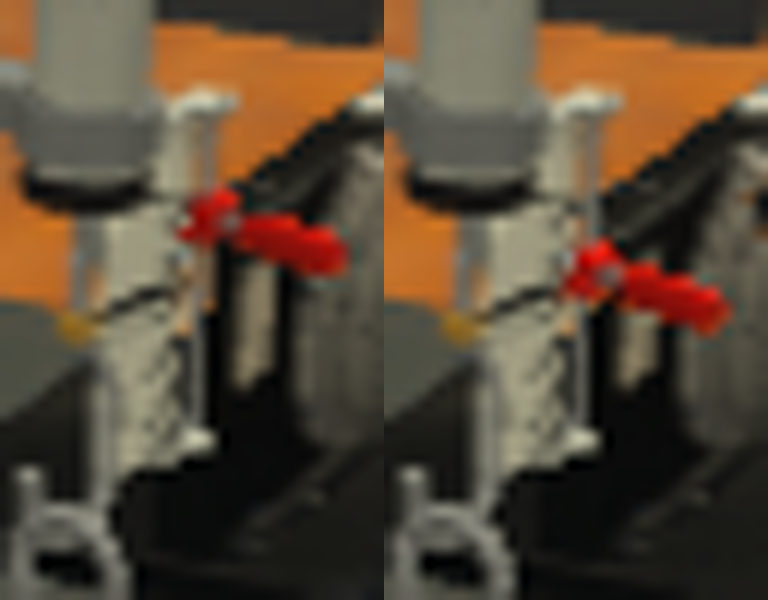

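The last crop (after, right half) shows the pointer running from (490,315) to (556,290) and the red nose starting at about (568,290), level to within about 1 mm. The gripper is clear. I'll check the offset numerically.

```bash
python3 - <<'E'
from m import *
from plant import manip
a=avg(10);b=np.load("pics/a1.npy");Z[:]=Z
red=lambda i:i[:,:,0]-i[:,:,1:].mean(2)
for ya,yc in((-.052,-.054),(-.053,-.057),(-.056,-.060),(-.059,-.063)):
    r=prof(a,ya,yc,ch=red(a)-red(b));s=(Z>.268)&(Z<.292);w=np.clip(r-.4*r[s].max(),0,None)*s;print(ya,r[s].max(),"centroid",(w*Z).sum()/w.sum(),"peak",Z[s][r[s].argmax()])
for ya,yc in((-.03,-.036),(-.036,-.042),(-.042,-.047)):
    r=140-prof(a,ya,yc);s=(Z>.272)&(Z<.290);w=np.clip(r-.4*r[s].max(),0,None)*s;print("ptr",ya,r[s].max(),(w*Z).sum()/w.sum(),Z[s][r[s].argmax()])
E
```

```text
-0.052 24.132888246596 centroid 0.27909835015595474 peak 0.278
-0.053 37.12429993919515 centroid 0.2797586781504839 peak 0.278
-0.056 65.39143683775426 centroid 0.27957416030019583 peak 0.281
-0.059 90.33665210973737 centroid 0.2817592472989042 peak 0.28
ptr -0.03 71.29025429752932 0.2802993625062911 0.279
ptr -0.036 91.61508369627394 0.28062304222874385 0.281
ptr -0.042 90.84024318068528 0.28017054208636377 0.28
```

```bash
python3 -c "
from plant import manip;print(manip.state()['time'],manip.job_done())"
```

```text
the job is handed in; nothing more can be done
28.95 None
```

The brass weight hangs free on the balance hook, the red marker is level with the pointer to about 1 mm by camera measurement, and the job was handed in at 28.95 s; some joint readings showed up to 0.005 rad past the listed limits while I tilted the tool, so the range check could be marginal.

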